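# Meter two sample tubes into a catch bin

## Robot

A 7-joint arm with a two-finger parallel gripper is mounted at the origin on the work surface. World frame = base frame: x ahead of the robot, y to its left, z up, the work surface at z = 0. Lengths are in m, angles in degrees, forces in N, time in s.
With the tool pointing down it reaches from about 0.425 to 0.875 m from the base axis. Payload 4.7 kg.
Tool frame: the origin (TCP) lies midway between the tips of the shut fingers; the grasp point (between the pads) lies env.grip_point_offset behind it (env.grip_point_offset is the distance from the TCP to the grasp point, in m); z points along the fingers, y is the line along which they close (so a half turn about z gives the same grasp; the last joint's range is limited). The gripper opens to 87 mm and grips with 3 to 60 N. Pads are 19 mm wide; open, the fingers measure 117 mm over their backs; the gripper's body (75 mm by 190 mm) begins 51 mm behind the grasp point.
Start: joints at [-70.01, 18.392, -4.016, 83.108, 1.295, 78.541, -3.26], TCP at [0.214, 0.614, 0.223] pointing down, gripper open.
Joint ranges: [-163.93, 163.93], [-17.29, 119.83], [-79.2, 71.16], [3.27, 140.29], [-89.18, 269.18], [5.43, 117.66], [-154.24, 154.24]. Speed limits (degrees/s): [147.25, 147.25, 180, 180, 180, 180, 180].

## Interface

Orientations are given as [roll, pitch, yaw] about the fixed x, y, z axes, in that order (R = Rz(yaw) Ry(pitch) Rx(roll)).
In Python, from cell import env gives the robot as it stands.
- The arm moves only by the shell command python3 -m creep 'ROWS' [FORCE]. ROWS is a JSON object of lists of equal length, an entry for each row: "translation": the shift along the tool's x, y, z in units of 0.08 m (1.0 is 0.08 m), a list of three; "turn": the turn, a rotation vector about the tool's x, y, z in units of 180 degrees (1.0 is 180 degrees), a list of three; "grip": the opening, from 0 (shut) to 1 (fully open). In form: {"translation": [[x, y, z], ...], "turn": [[ax, ay, az], ...], "grip": [grip, ...]}. A call has 1 to 5 rows; each row shifts and turns the commanded pose from where the row before left it, along the tool's axes as they then stand; what a row does not reach is not made up. A row lasts 1/8 s, in which the tool goes at most 62.5 mm and 10.7 degrees, less where a joint would pass 70% of its speed; a pose out of reach is approached as far as the arm can. A call with a number of a shift or a turn outside -1 to 1 is refused whole. A call with a gripper value outside its range is refused whole. The fingers move at their own pace and stop on an object; FORCE is the grip in N (left out, the last holds). Time passes only in rows, so rows that do not move let the fingers close. It gives the time, the measured TCP pose, the force, the opening and the grip force at its end, in the units of the state.
- env.get_obs(): the state, without advancing time (a new reading comes with each control period).
- env.read_camera(name): name is "scene" or "top"; returns a dict with "frame" (420x560x3 uint8, red, green, blue), "z_map" (420x560 float32, m along the optical axis (not along the pixel's ray), 0 where there is no reading), "K" (3x3 intrinsics, pixels), "rvec" (rotation vector, rad) and "tvec" (3), from world to camera coordinates, as OpenCV has them. Camera axes: x right, y down, z forward; pixel columns grow to the right and rows downward; lengths in m; the calibration is good to about 2 mm. A picture is of the moment at which its call begins.
- env.sign_off(): hands the job in; it is judged then, once.
The state is a dict: "time_s": time; "qpos": joint angles; "joint_velocities": joint speeds; "effort": joint torques, N m; "tool_pos": TCP position; "tool_rot": TCP orientation; "force": force on the tool from outside, world axes, zero at the start; "wrist_torque": the same for the moment, N m; "grip_width": finger opening in m; "grasp_force": force on a finger pad.
Only numpy, scipy, OpenCV 4.12 (cv2) and the standard library are available. Lean on these libraries where they do the work, as an engineer would, in place of code of your own. Each camera call takes 0.05 s, during which the arm holds its last target. There are 200 camera calls.

## Task

Put the steel catch bin under the chute of the tube dispenser, handle to the front, then pull the dispenser's gate partly open so that exactly two of the four sample tubes drop into the bin, and push the gate fully home again. Leave the bin standing centred under the chute with the two tubes in it and the other two tubes in the dispenser, and do not disturb the beaker or the brown bottle beside the dispenser.

Things in the scene. Friction and masses are not known exactly. Their poses are not given: they have to be found in the camera images.
- dispenser: Tube dispenser, fixed. Origin on the bench under the chute's centre; x to its back, y along its row of cells towards the gate's tab. Four open-topped cells (30 mm pitch, at y = -45, -15, 15, 45 mm; dividers 4 mm), floored by the gate at 124 mm, walls up to 165 mm. Housing x and y: -45 to 45 and -66 to 66 mm, carried by two thin posts behind it (at x = 66 to 78 mm, y = -60 and 60 mm).
- chute (a point): Centre of the outlet of the V chute below the gate, 73 mm above the bench: 48 mm wide in y, 80 mm in x. The space under it is open at the front and both sides, the posts stand behind. Axes as the dispenser's.
- gate (a joint): Opening of the bottom gate in m: 0 shut, 0.12 fully open; starts up to 6 mm ajar. Slides along the dispenser's +y, leading edge at y = -61 mm + opening, baring the cells one by one, the one farthest from the tab first. A tube drops when the gap in its cell exceeds 22 mm: the second by 57 mm, the third begins to go at about 74 mm. About 2 N of friction, stays where it is left.
- gate_tab (a point): Grip point of the gate's upright black tab: 14 mm thick along the dispenser's y (the sliding direction), 40 mm wide in x, top at 190 mm; the point lies 20 mm below the top, in its middle. Gate shut: at y = 130 mm of the dispenser, x = 0. Axes as the dispenser's.
- bin_center (a point): Centre (half-way up) of the loose steel catch bin: open box 116 (x) x 84 (y) x 54 mm tall, walls 4 mm, about 0.25 kg, a straight black bar handle out along its -x. It passes under the chute with 18 mm to spare above; centred there, handle to the front, it is clear of the posts by 8 mm.
- bin_grip (a point): Grip point on the bin's bar handle, 120 mm from the bin's centre along its -x, 37 mm above its underside. The bar is 14 mm thick (y), 30 mm tall (22 to 52 mm above the underside) and sticks out 85 mm. Axes as the bin's.
- tube0_center (a point): Centre of a capped white sample tube, 72 mm long (its x axis), 22 mm in diameter, 30 g, lying along the dispenser's x in the cell at y = -45 mm of the dispenser.
- tube1_center (a point): Centre of a capped white sample tube, 72 mm long (its x axis), 22 mm in diameter, 30 g, lying along the dispenser's x in the cell at y = -15 mm of the dispenser.
- tube2_center (a point): Centre of a capped white sample tube, 72 mm long (its x axis), 22 mm in diameter, 30 g, lying along the dispenser's x in the cell at y = 15 mm of the dispenser.
- tube3_center (a point): Centre of a capped white sample tube, 72 mm long (its x axis), 22 mm in diameter, 30 g, lying along the dispenser's x in the cell at y = 45 mm of the dispenser.
- beaker: Bystander: clear glass beaker, 72 mm wide, 90 mm tall, in front of the tab's side; origin at the centre of its underside.
- amber: Bystander: brown glass bottle, 84 mm wide, 200 mm tall, beyond the tab's side; origin at the centre of its underside.
There are look-alikes about, which are no part of the job. Leave any green, orange or pink look-alike of the part that bears tube0_center alone.

How it is judged (in metres and radians):
On the way, in this order (a step that is already met when the one before it is completed fails the run):
1. the bin stands under the chute, with all four tubes still in the dispenser (x of bin_center in the frame of dispenser between -0.025 and 0.025 m and y of bin_center in the frame of dispenser between -0.022 and 0.022 m and height (world z) of bin_center below 0.037 m and angle between bin_center's own z axis and vertical below 0.1 rad and z of each of tube0_center, tube1_center, tube2_center, tube3_center in the frame of dispenser above 0.125 m and y of tube0_center in the frame of dispenser between -0.062 and 0.062 m and x of tube0_center in the frame of dispenser between -0.045 and 0.045 m and y of tube1_center in the frame of dispenser between -0.062 and 0.062 m and x of tube1_center in the frame of dispenser between -0.045 and 0.045 m and y of tube2_center in the frame of dispenser between -0.062 and 0.062 m and x of tube2_center in the frame of dispenser between -0.045 and 0.045 m and y of tube3_center in the frame of dispenser between -0.062 and 0.062 m and x of tube3_center in the frame of dispenser between -0.045 and 0.045 m), for 0.2 s.
2. two tubes have dropped into the bin and two are still in the dispenser (x of tube0_center in the frame of bin_center between -0.056 and 0.056 m and y of tube0_center in the frame of bin_center between -0.041 and 0.041 m and z of tube0_center in the frame of bin_center between -0.03 and 0.03 m and x of tube1_center in the frame of bin_center between -0.056 and 0.056 m and y of tube1_center in the frame of bin_center between -0.041 and 0.041 m and z of tube1_center in the frame of bin_center between -0.03 and 0.03 m and z of each of tube2_center, tube3_center in the frame of dispenser above 0.125 m and y of tube2_center in the frame of dispenser between -0.062 and 0.062 m and x of tube2_center in the frame of dispenser between -0.045 and 0.045 m and y of tube3_center in the frame of dispenser between -0.062 and 0.062 m and x of tube3_center in the frame of dispenser between -0.045 and 0.045 m), for 0.2 s.
3. the gate is fully home (value of joint gate below 0.005 m), for 0.2 s.
At the end, for the whole second after the job is handed in: The bin stands upright under the chute (centre within 25 mm front to back and 22 mm sideways of it, handle to the front within 20 degrees), the two tubes from the cells farthest from the tab lie in it, the other two are in their cells, and the gate is shut to within 5 mm (all of step 2 and x of bin_center in the frame of dispenser between -0.025 and 0.025 m and y of bin_center in the frame of dispenser between -0.022 and 0.022 m and height (world z) of bin_center below 0.037 m and angle between bin_center's own z axis and vertical below 0.1 rad and value of joint gate below 0.005 m and angle between the x axis of bin_center and the x axis of dispenser, either way round below 0.35 rad and x of bin_grip in the frame of dispenser below 0 m); the robot touches nothing.
It fails at once if a third tube leaves the dispenser (z of any of tube2_center, tube3_center in the frame of dispenser below 0.11 m).
It fails at once if the beaker or the brown bottle is moved by more than 30 mm or tipped over (distance of any of beaker, amber from where it was at the start of the episode above 0.03 m or angle between any of beaker, amber's own z axis and vertical above 0.5 rad).
It also fails if it takes over 48 s, if anything falls off the work surface, if the arm or the gripper's body presses on something with over 40 N, if the wrist force passes 120 N, or if a joint passes its speed limit or range.

## Working session

There is one attempt and no reset: what is moved stays moved. The work goes in short steps, Python scripts to look and compute and a shell command to move; the robot and the scene stay as the last step left them, time stands still between calls to the robot, and variables do not carry over. Pictures are saved under pics/ and viewed, at most 10 in all, crops included, and the job is handed in when it is done.

```bash
mkdir -p pics; ls; cat > h.py <<'E'
import numpy as np, cv2
from cell import env
def cam(n):
    c=env.read_camera(n); c['R']=cv2.Rodrigues(np.array(c['rvec'],float))[0]; c['t']=np.array(c['tvec'],float).ravel(); c['K']=np.array(c['K'],float); return c
def world(c):
    z=c['z_map'].astype(float); v,u=np.indices(z.shape)
    p=np.stack([(u-c['K'][0,2])/c['K'][0,0]*z,(v-c['K'][1,2])/c['K'][1,1]*z,z],-1)
    w=(p-c['t'])@c['R']; w[z==0]=np.nan; return w
def save(c,n): cv2.imwrite('pics/'+n+'.png',c['frame'][:,:,::-1])
E
python3 - <<'E'
from h import *
o=env.get_obs(); print(o, env.grip_point_offset)
for n in('scene','top'):
    c=cam(n); save(c,n+'0'); np.savez('/tmp/'+n,w=world(c),f=c['frame']); print(n,-c['R'].T@c['t'])
E
```

```text
pics
{'time_s': 0.0, 'qpos': array([-70.01080203,  18.43777309,  -4.01516867,  83.17720983,
         1.29554217,  78.54097848,  -3.26101575]), 'joint_velocities': array([-0.04388954,  0.04430337,  0.00991044, -0.05527224,  0.01420675,
        0.05928926, -0.01740088]), 'effort': array([-4.45822079e-04, -4.91301155e+01, -4.04478852e-01, -3.12523699e+01,
       -6.41467050e-02,  4.37637186e-02,  1.58241860e-04]), 'tool_pos': array([0.21343057, 0.6133528 , 0.22145584]), 'tool_rot': array([-1.79889315e+02,  6.56010637e-03,  1.60819357e+02]), 'force': array([-0.79185995, -0.22206567, -0.8545996 ]), 'wrist_torque': array([-0.04102683, -0.04073543,  0.00726508]), 'grasp_force': 0.0, 'grip_width': 0.08720065579527264} 0.0187
scene [1.20023172 0.53029453 0.97520876]
top [0.42049653 0.04083361 0.94573122]
```

View pics/scene0.png

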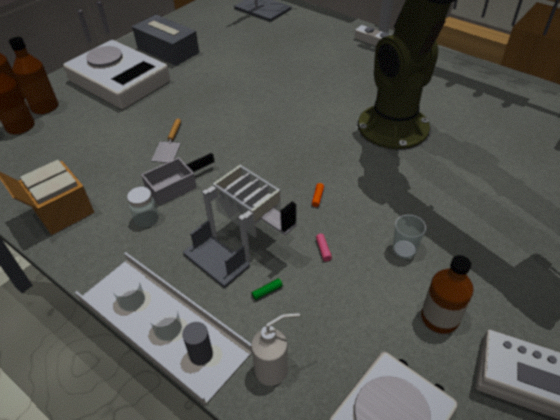

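View pics/top0.png

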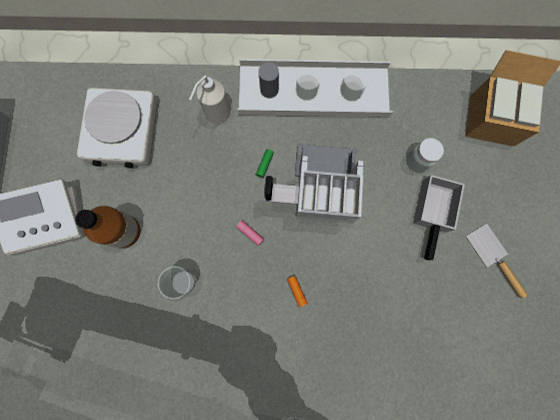

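The top view shows the dispenser housing around (331,193), the tab at (268,188), the bin at (441,203) with its handle end at (432,245), the beaker at (176,282) and the bottle at (110,228). The arm is to the left, out of view.

```bash
python3 - <<'E'
import numpy as np,cv2
d=np.load('/tmp/top.npz');w=d['w'];f=d['f'].astype(int)
def sub(u0,u1,v0,v1,z0,z1,name,dark=None):
    m=np.zeros(w.shape[:2],bool);m[v0:v1,u0:u1]=1
    m&=(w[...,2]>z0)&(w[...,2]<z1)
    if dark is True:m&=f.max(2)<55
    if dark is False:m&=f.max(2)>=55
    p=w[m]; r=cv2.minAreaRect(p[:,:2].astype(np.float32)*1000)
    print(name,len(p),'mean',p.mean(0).round(4),'rect',np.round(r[0],1),np.round(r[1],1),round(r[2],2),'z',np.percentile(p[:,2],[5,50,95]).round(4)); return p
sub(285,375,140,230,.155,.175,'disp')
sub(255,285,170,210,.15,.21,'tab')
sub(255,282,170,210,.15,.21,'tabdark',True)
sub(410,475,165,270,.045,.065,'binrim',False)
sub(410,475,165,270,.02,.07,'handle',True)
sub(410,475,165,270,.02,.07,'binall')
sub(150,200,260,305,.01,.12,'beaker')
sub(70,150,195,255,.01,.22,'amber')
for x in [(231,438),(245,432),(200,441),(188,268)]: print(x,w[x].round(3),f[x])
E
```

```text
disp 1102 mean [ 0.614  -0.0721  0.1634] rect [620.8 -70.4] [132.3 123. ] 85.68 z [0.1573 0.164  0.1671]
tab 163 mean [0.611  0.0623 0.1853] rect [613.8  62.5] [14.  39.1] 85.69 z [0.1583 0.1893 0.192 ]
tabdark 146 mean [0.6111 0.0616 0.1854] rect [613.8  61.8] [12.7 39.1] 85.97 z [0.1598 0.1893 0.192 ]
binrim 450 mean [ 0.6228 -0.3506  0.0534] rect [ 593.3 -354.9] [227.9 111.2] 0.59 z [0.0468 0.0538 0.0581]
handle 522 mean [ 0.5544 -0.3372  0.0441] rect [ 572.1 -342.2] [ 82.6 199. ] 75.22 z [0.0266 0.0473 0.0541]
binall 1392 mean [ 0.5978 -0.3452  0.0435] rect [ 597.1 -355.1] [241.7 113.9] 2.11 z [0.0239 0.0469 0.0561]
beaker 643 mean [0.4153 0.2771 0.0604] rect [415. 268.] [69.2 70.5] 1.62 z [0.0167 0.0644 0.0908]
amber 2360 mean [0.5373 0.4261 0.1116] rect [558.4 469.3] [182.7 111.1] 81.29 z [0.0205 0.1275 0.2002]
(231, 438) [ 0.543 -0.34   0.053] [13 14 19]
(245, 432) [ 0.51  -0.325  0.049] [23 26 30]
(200, 441) [ 0.629 -0.373  0.006] [177 175 177]
(188, 268) [0.608 0.062 0.19 ] [25 22 24]
```

```bash
python3 - <<'E'
import numpy as np,cv2
d=np.load('/tmp/top.npz');w=d['w']
m=np.zeros(w.shape[:2],bool);m[165:270,405:475]=1
m&=(w[...,2]>.043)&(w[...,2]<.065)
p=w[m][:,:2]*1000
yaw=np.deg2rad(-13)
for it in range(4):
    a=np.array([np.cos(yaw),np.sin(yaw)]);b=np.array([-a[1],a[0]])
    s=p@a;t=p@b; s0=s.min(); h=s<s0+75
    vx,vy,_,_=cv2.fitLine(p[h].astype(np.float32),cv2.DIST_HUBER,0,.01,.01).ravel()
    hy=np.arctan2(vy,vx); 
    if abs(hy)>np.pi/2: hy-=np.sign(hy)*np.pi
    r=cv2.minAreaRect(p[s>s0+90].astype(np.float32)); print(np.rad2deg(yaw),np.rad2deg(hy),'handle tipspan',s0,s.max(),'t',t[h].min(),t[h].max(),'rim',r)
    yaw=hy
C=p[s>s0+90]; print('handle mid t',np.median(t[h]),'rim t',t[s>s0+90].min(),t[s>s0+90].max(),'center s',(s.max()-58),'len',s.max()-s0)
print(a,b)
E
```

```text
-13.0 -15.066287 handle tipspan 534.7437993415828 763.2516898544178 t -211.06904681031017 -194.67034680551157 rim ((633.2691650390625, -342.6708984375), (120.86778259277344, 138.38975524902344), 77.17912292480469)
-15.066287 -15.066287 handle tipspan 541.8001809582493 768.8944048514888 t -189.8792710551167 -174.84352709376887 rim ((633.2000122070312, -341.77142333984375), (121.53083038330078, 138.13954162597656), 76.09639739990234)
-15.066287 -15.066287 handle tipspan 541.8001809582493 768.8944048514888 t -189.8792710551167 -174.84352709376887 rim ((633.2000122070312, -341.77142333984375), (121.53083038330078, 138.13954162597656), 76.09639739990234)
-15.066287 -15.066287 handle tipspan 541.8001809582493 768.8944048514888 t -189.8792710551167 -174.84352709376887 rim ((633.2000122070312, -341.77142333984375), (121.53083038330078, 138.13954162597656), 76.09639739990234)
handle mid t -181.06839375583786 rim t -226.37351832724852 -103.4090600639494 center s 710.8944048514888 len 227.0942238932396
[ 0.96562576 -0.2599364 ] [0.2599364  0.96562576]
```

```bash
cat > plan.py <<'E'
import numpy as np,json
from scipy.spatial.transform import Rotation as Ro
def plan(path):  # list of (x,y,z,yaw): simulates rounded rows so errors don't pile up
    x=np.array(path[0][:3],float); y=path[0][3]
    T,U=[],[]
    for p in path[1:]:
        R=Ro.from_euler('xyz',[180,0,y],degrees=True).as_matrix()
        d=np.round(R.T@(np.array(p[:3])-x)/.08,3); a=round(-(p[3]-y)/180,4)
        x=x+R@d*.08; y-=a*180; T.append((d+0).tolist()); U.append([0,0,a])
    for i in range(0,len(T),5): print(json.dumps({"translation":T[i:i+5],"turn":U[i:i+5],"grip":[1]*len(T[i:i+5])}))
E
python3 - <<'E'
from plan import *
z=.28;N=20
P=[(.2134,.6134,.2215,160.8),(.2134,.6134,z,160.8)]
for i in range(1,N+1):
    s=i/N; az=np.deg2rad(70.8+s*(-32.9-70.8)); r=.65+s*(.594-.65)
    P.append((r*np.cos(az),r*np.sin(az),z,160.8+s*(-15-160.8)))
plan(P)
E
```

```text
{"translation": [[0.0, 0.0, -0.731], [-0.734, -0.061, 0.0], [-0.73, -0.023, 0.0], [-0.728, 0.024, 0.0], [-0.721, 0.069, 0.0]], "turn": [[0, 0, -0.0], [0, 0, 0.0488], [0, 0, 0.0489], [0, 0, 0.0488], [0, 0, 0.0488]], "grip": [1, 1, 1, 1, 1]}
{"translation": [[-0.713, 0.114, 0.0], [-0.701, 0.157, 0.0], [-0.687, 0.2, 0.0], [-0.67, 0.241, 0.0], [-0.65, 0.282, 0.0]], "turn": [[0, 0, 0.0489], [0, 0, 0.0488], [0, 0, 0.0488], [0, 0, 0.0489], [0, 0, 0.0488]], "grip": [1, 1, 1, 1, 1]}
{"translation": [[-0.629, 0.321, 0.0], [-0.605, 0.358, 0.0], [-0.578, 0.393, 0.0], [-0.551, 0.426, 0.0], [-0.52, 0.459, 0.0]], "turn": [[0, 0, 0.0488], [0, 0, 0.0489], [0, 0, 0.0488], [0, 0, 0.0488], [0, 0, 0.0489]], "grip": [1, 1, 1, 1, 1]}
{"translation": [[-0.488, 0.487, 0.0], [-0.454, 0.515, 0.0], [-0.42, 0.54, 0.0], [-0.383, 0.563, 0.0], [-0.345, 0.582, 0.0]], "turn": [[0, 0, 0.0488], [0, 0, 0.0488], [0, 0, 0.0489], [0, 0, 0.0488], [0, 0, 0.0488]], "grip": [1, 1, 1, 1, 1]}
{"translation": [[-0.307, 0.601, 0.0]], "turn": [[0, 0, 0.0489]], "grip": [1]}
```

```bash
python3 -m creep '{"translation": [[0,0,-0.73],[-0.73,-0.06,0],[-0.73,-0.02,0],[-0.73,0.02,0],[-0.72,0.07,0]],"turn":[[0,0,0],[0,0,0.049],[0,0,0.049],[0,0,0.049],[0,0,0.049]],"grip":[1,1,1,1,1]}'
python3 -m creep '{"translation": [[-0.71,0.11,0],[-0.7,0.16,0],[-0.69,0.2,0],[-0.67,0.24,0],[-0.65,0.28,0]],"turn":[[0,0,0.049],[0,0,0.049],[0,0,0.049],[0,0,0.049],[0,0,0.049]],"grip":[1,1,1,1,1]}'
```

```text
time_s: 0.72
tool_pos: [0.4114, 0.489, 0.2803]
tool_rot: [-180.0, 0.0, 125.2]
force: [1.0, -0.5, -0.2]
grip_width: 0.0869
grasp_force: 0.0
time_s: 1.35
tool_pos: [0.5696, 0.2538, 0.2804]
tool_rot: [-180.0, 0.0, 81.1]
force: [-0.2, 0.5, -0.4]
grip_width: 0.0873
grasp_force: 0.0
```

```bash
python3 -m creep '{"translation": [[-0.63,0.32,0],[-0.6,0.36,0],[-0.58,0.39,0],[-0.55,0.43,0],[-0.52,0.46,0]],"turn":[[0,0,0.049],[0,0,0.049],[0,0,0.049],[0,0,0.049],[0,0,0.049]],"grip":[1,1,1,1,1]}'
python3 -m creep '{"translation": [[-0.49,0.49,0],[-0.45,0.51,0],[-0.42,0.54,0],[-0.38,0.56,0],[-0.34,0.58,0]],"turn":[[0,0,0.049],[0,0,0.049],[0,0,0.049],[0,0,0.049],[0,0,0.049]],"grip":[1,1,1,1,1]}'
python3 -m creep '{"translation": [[-0.31,0.6,0],[0,0,0]],"turn":[[0,0,0.049],[0,0,0]],"grip":[1,1]}'
```

```text
time_s: 1.98
tool_pos: [0.6079, -0.021, 0.2804]
tool_rot: [-180.0, 0.0, 37.0]
force: [-0.3, -0.1, 0.3]
grip_width: 0.0873
grasp_force: 0.0
time_s: 2.6
tool_pos: [0.5236, -0.2776, 0.2805]
tool_rot: [-180.0, 0.0, -7.0]
force: [0.6, -0.8, -0.5]
grip_width: 0.087
grasp_force: 0.0
time_s: 2.85
tool_pos: [0.4899, -0.3264, 0.2812]
tool_rot: [179.9, 0.0, -16.2]
force: [0.4, 0.7, 0.2]
grip_width: 0.087
grasp_force: 0.0
```

```bash
python3 -m creep '{"translation": [[0.08,-0.076,0.65],[0,0,0.65],[0,0,0.65],[0,0,0.65],[0,0,0.65]],"turn":[[0,0,-0.007],[0,0,0],[0,0,0],[0,0,0],[0,0,0]],"grip":[1,1,1,1,0.5]}'
python3 -m creep '{"translation": [[0,0,0],[0,0,0],[0,0,0],[0,0,0],[0,0,0]],"turn":[[0,0,0],[0,0,0],[0,0,0],[0,0,0],[0,0,0]],"grip":[0.4,0.3,0,0,0]}' 50; python3 - <<'E'
from h import *
c=cam('top'); save(c,'top1')
E
```

```text
time_s: 3.48
tool_pos: [0.5028, -0.3151, 0.0189]
tool_rot: [-179.9, 0.0, -14.2]
force: [0.6, -0.3, -0.2]
grip_width: 0.0824
grasp_force: 0.0
time_s: 4.1
tool_pos: [0.5027, -0.3169, 0.0219]
tool_rot: [-180.0, -0.1, -14.3]
force: [-0.2, 0.4, -0.5]
grip_width: 0.035
grasp_force: 0.0
```

View pics/top1.png

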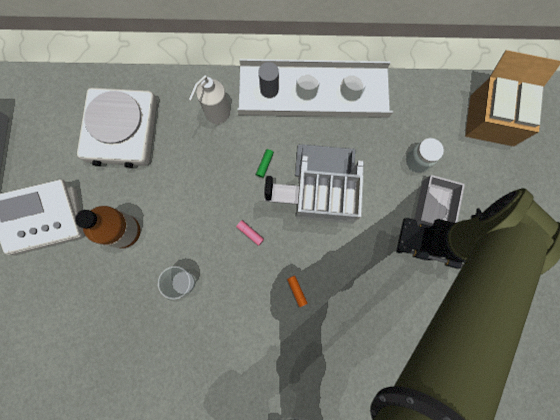

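The bin is unmoved at (441,200) with the gripper over its handle. The fingers are still closing and sit about 6 mm off the bar, so I'll centre them and then close.

```bash
python3 -m creep '{"translation": [[0,0.07,0.03],[0,0,0],[0,0,0],[0,0,0],[0,0,0]],"turn":[[0,0,0],[0,0,0],[0,0,0],[0,0,0],[0,0,0]],"grip":[0.35,0,0,0,0]}' 50
python3 -m creep '{"translation": [[0,0,0],[0,0,-0.06]],"turn":[[0,0,0],[0,0,0]],"grip":[0,0]}' 50
```

```text
time_s: 4.78
tool_pos: [0.5006, -0.3221, 0.0184]
tool_rot: [-180.0, 0.0, -14.3]
force: [0.5, -0.6, -1.0]
grip_width: 0.0136
grasp_force: 49.9
time_s: 5.03
tool_pos: [0.5, -0.3216, 0.0228]
tool_rot: [-180.0, 0.1, -14.3]
force: [-0.8, 0.2, -3.5]
grip_width: 0.0135
grasp_force: 49.9
```

```bash
python3 - <<'E'
from plan import *
P=[(.5,-.3216,.0228,-14.3)]
for i in range(1,10): 
    s=i/9; P.append((.5-.044*s,-.3216+.2636*s,.0228,-14.3+10*s))
for s in (.33,.67,1): P.append((.456+.0296*s,-.058-.0023*s,.0228,-4.3))
plan(P)
E
```

```text
{"translation": [[-0.15, -0.34, 0.0], [-0.143, -0.342, 0.0], [-0.136, -0.345, 0.0], [-0.13, -0.348, 0.0], [-0.123, -0.35, 0.0]], "turn": [[0, 0, -0.0062], [0, 0, -0.0061], [0, 0, -0.0062], [0, 0, -0.0062], [0, 0, -0.0062]], "grip": [1, 1, 1, 1, 1]}
{"translation": [[-0.116, -0.353, 0.0], [-0.109, -0.355, 0.0], [-0.102, -0.357, 0.0], [-0.096, -0.358, 0.0], [0.123, 0.0, 0.0]], "turn": [[0, 0, -0.0061], [0, 0, -0.0062], [0, 0, -0.0062], [0, 0, -0.0062], [0, 0, 0.0]], "grip": [1, 1, 1, 1, 1]}
{"translation": [[0.126, 0.0, 0.0], [0.123, 0.001, 0.0]], "turn": [[0, 0, 0.0], [0, 0, 0.0]], "grip": [1, 1]}
```

```bash
python3 -m creep '{"translation": [[-0.15,-0.34,0],[-0.14,-0.34,0],[-0.14,-0.345,0],[-0.13,-0.35,0],[-0.12,-0.35,0]],"turn":[[0,0,-0.006],[0,0,-0.006],[0,0,-0.006],[0,0,-0.006],[0,0,-0.006]],"grip":[0,0,0,0,0]}'
python3 -m creep '{"translation": [[-0.12,-0.35,0],[-0.11,-0.355,0],[-0.1,-0.36,0],[-0.1,-0.36,0],[0,0,0]],"turn":[[0,0,-0.006],[0,0,-0.006],[0,0,-0.006],[0,0,-0.006],[0,0,0]],"grip":[0,0,0,0,0]}'; python3 - <<'E'
from h import *
c=cam('scene'); save(c,'scene1'); c=cam('top'); np.savez('/tmp/top2',w=world(c),f=c['frame'])
print(env.get_obs()['tool_pos'],env.get_obs()['tool_rot'])
E
```

```text
time_s: 5.65
tool_pos: [0.4759, -0.1746, 0.0233]
tool_rot: [-180.0, 0.1, -8.9]
force: [1.1, -0.6, -2.9]
grip_width: 0.0137
grasp_force: 49.9
time_s: 6.28
tool_pos: [0.4561, -0.0555, 0.0232]
tool_rot: [-179.9, 0.1, -4.3]
force: [-0.6, -1.0, -2.5]
grip_width: 0.0136
grasp_force: 49.9
[ 0.45680156 -0.05843416  0.02345835] [-1.79997032e+02  3.41280020e-03 -4.58072830e+00]
```

View pics/scene1.png

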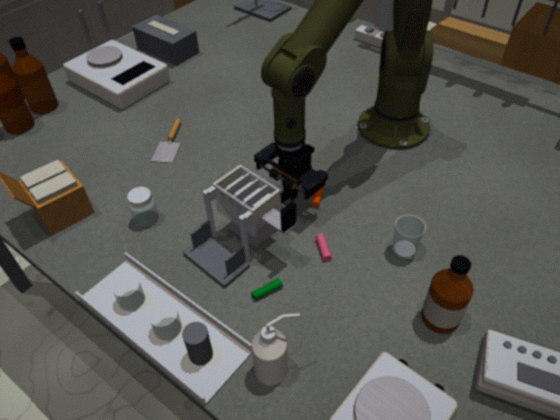

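The bin is hidden behind and under the dispenser (about 240,210), and the gripper is at (290,165) in front. The tubes are still in the cells. I'll go in the rest of the way and set the bin down.

```bash
python3 -m creep '{"translation": [[0.12,0,0],[0.12,0,0],[0.125,0,0],[0,0,0.055],[0,0,0]],"turn":[[0,0,0],[0,0,0],[0,0,0],[0,0,0],[0,0,0]],"grip":[0,0,0,0,0]}'
python3 -m creep '{"translation": [[0,0,0],[0,0,0],[0,0,0]],"turn":[[0,0,0],[0,0,0],[0,0,0]],"grip":[0.5,0.5,0.5]}'; python3 - <<'E'
from h import *
c=cam('scene'); save(c,'scene2'); W=world(c); np.savez('/tmp/s2',w=W,f=c['frame'])
c=cam('top'); W2=world(c); np.savez('/tmp/t2',w=W2,f=c['frame'])
a=np.array([.9972,-.0752]);b=np.array([.0752,.9972]);o=np.array([.6043,-.0692])
for n,w in(('s',W),('t',W2)):
    X=(w[...,:2]-o)@a;Y=(w[...,:2]-o)@b;Z=w[...,2]
    m=(abs(Y)<.06)&(X>-.15)&(X<.063)&(Z>.03)&(Z<.064)
    v,u=np.where(m);print(n,m.sum()); 
    for k in range(0,m.sum(),max(1,m.sum()//25)): print(u[k],v[k],(1000*X[v[k],u[k]]).round(),(1000*Y[v[k],u[k]]).round(),(1000*Z[v[k],u[k]]).round())
i=c['frame'][130:270,240:400]; j=cam('scene')['frame'][120:300,150:350]
cv2.imwrite('pics/crop2.png',np.hstack([cv2.resize(i,(400,350)),cv2.resize(j,(390,350))])[:,:,::-1])
E
```

```text
time_s: 7.0
tool_pos: [0.4863, -0.061, 0.0187]
tool_rot: [180.0, -0.0, -4.6]
force: [1.2, -0.6, -1.0]
grip_width: 0.0137
grasp_force: 49.9
time_s: 7.38
tool_pos: [0.4862, -0.0605, 0.0192]
tool_rot: [-180.0, -0.0, -4.6]
force: [1.0, -0.0, 0.4]
grip_width: 0.0356
grasp_force: 0.0
s 398
278 186 -126.0 -18.0 63.0
289 199 -114.0 32.0 57.0
281 201 -111.0 6.0 35.0
286 203 -109.0 26.0 42.0
224 220 45.0 -41.0 55.0
230 221 28.0 -40.0 38.0
221 223 54.0 -43.0 50.0
267 223 -23.0 40.0 47.0
266 224 -19.0 41.0 48.0
266 225 -19.0 41.0 44.0
262 226 -5.0 41.0 53.0
228 227 54.0 -17.0 55.0
224 228 57.0 -30.0 44.0
266 228 -19.0 40.0 32.0
258 229 10.0 42.0 54.0
231 230 54.0 -7.0 52.0
229 231 57.0 -12.0 47.0
228 232 56.0 -17.0 38.0
229 233 58.0 -11.0 40.0
231 234 57.0 -5.0 41.0
234 235 58.0 7.0 47.0
235 236 56.0 8.0 42.0
236 237 58.0 13.0 44.0
236 238 57.0 12.0 39.0
238 239 56.0 18.0 39.0
249 240 41.0 41.0 40.0
240 242 58.0 26.0 36.0
t 46
306 220 -43.0 40.0 55.0
307 220 -43.0 38.0 55.0
306 221 -45.0 40.0 54.0
307 221 -44.0 37.0 52.0
306 222 -47.0 39.0 53.0
307 222 -47.0 37.0 55.0
305 223 -46.0 40.0 32.0
306
[... 232 characters left out ...]
40.0
306 226 -57.0 39.0 53.0
307 226 -57.0 37.0 57.0
308 226 -57.0 34.0 55.0
309 226 -56.0 32.0 53.0
310 226 -56.0 29.0 56.0
311 226 -56.0 27.0 53.0
312 226 -55.0 24.0 53.0
313 226 -56.0 23.0 58.0
314 226 -55.0 20.0 53.0
315 226 -55.0 18.0 55.0
305 227 -58.0 40.0 43.0
306 227 -58.0 38.0 45.0
307 227 -58.0 36.0 46.0
308 227 -58.0 34.0 51.0
309 227 -58.0 31.0 50.0
310 227 -58.0 29.0 53.0
311 227 -58.0 27.0 53.0
312 227 -58.0 25.0 56.0
313 227 -58.0 22.0 54.0
314 227 -58.0 20.0 53.0
306 228 -59.0 37.0 33.0
307 228 -58.0 34.0 30.0
308 228 -58.0 32.0 33.0
309 228 -58.0 30.0 35.0
310 228 -58.0 28.0 35.0
311 228 -58.0 25.0 39.0
312 228 -58.0 23.0 39.0
313 228 -58.0 21.0 42.0
314 228 -58.0 19.0 44.0
```

View pics/crop2.png

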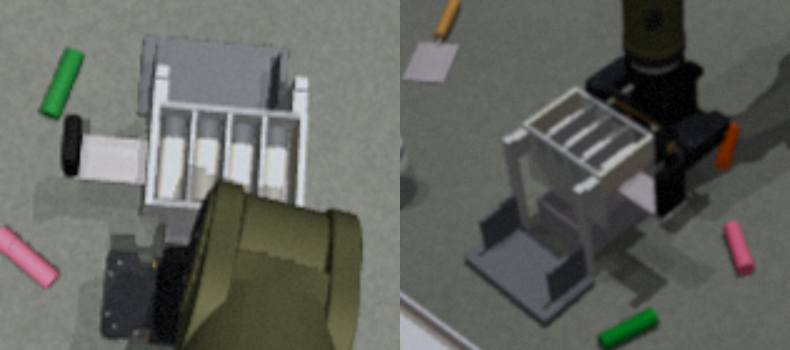

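The bin spans X −58 to 58 and Y −43 to 41 mm in the dispenser frame, so it is centred. All four tubes are still in their cells. Now I'll lift clear and go to the tab.

```bash
python3 -m creep '{"translation": [[0,0,-0.67],[0,0,-0.68],[0,0,-0.68],[0,0,-0.68],[0.367,-0.41,0]],"turn":[[0,0,0],[0,0,0],[0,0,0],[0,0,0],[0,0,0]],"grip":[0.45,0.45,0.45,0.45,0.45]}'
python3 -m creep '{"translation": [[0.367,-0.41,0],[0.367,-0.415,0],[0.367,-0.415,0],[0,0,0]],"turn":[[0,0,-0.002],[0,0,0],[0,0,0],[0,0,0]],"grip":[0.45,0.45,0.45,0.45]}'
```

```text
time_s: 8.15
tool_pos: [0.5204, -0.0329, 0.2418]
tool_rot: [-179.7, -0.6, -4.9]
force: [0.6, 1.0, -0.9]
grip_width: 0.039
grasp_force: 0.0
time_s: 8.65
tool_pos: [0.6144, 0.066, 0.2342]
tool_rot: [179.9, 0.1, -3.9]
force: [-1.0, 0.2, -0.6]
grip_width: 0.0393
grasp_force: 0.0
```

```bash
python3 -m creep '{"translation": [[0,0.04,0.52],[0,0,0.52],[0,0,0]],"turn":[[0,0,0],[0,0,0],[0,0,0]],"grip":[0.45,0.45,0.45]}' 20
python3 -m creep '{"translation": [[0,0,0],[0,0,0],[0,0,0],[0,0,0]],"turn":[[0,0,0],[0,0,0],[0,0,0],[0,0,0]],"grip":[0.1,0.1,0.1,0.1]}' 20
```

```text
time_s: 9.02
tool_pos: [0.6101, 0.0578, 0.1496]
tool_rot: [179.9, 0.4, -4.3]
force: [0.1, -0.2, 1.4]
grip_width: 0.0387
grasp_force: 0.0
time_s: 9.52
tool_pos: [0.6143, 0.0608, 0.1543]
tool_rot: [-179.8, -0.2, -4.2]
force: [-0.9, 4.7, 5.9]
grip_width: 0.0137
grasp_force: 20.0
```

```bash
python3 -m creep '{"translation": [[0,-0.2,0],[0,-0.2,0],[0,-0.2,0],[0,-0.16,0],[0,0,0]],"turn":[[0,0,0],[0,0,0],[0,0,0],[0,0,0],[0,0,0]],"grip":[0.1,0.1,0.1,0.1,0.1]}' 30
cat > look.py <<'E'
from h import *
import sys
a=np.array([.9972,-.0752]);b=np.array([.0752,.9972]);o=np.array([.6043,-.0692])
c=cam('top'); t=cam('scene')
w=world(c);X=(w[...,:2]-o)@a;Y=(w[...,:2]-o)@b;Z=w[...,2]
T=np.mean([env.get_obs()['tool_pos']],0);print('tcp disp',(T[:2]-o)@a,(T[:2]-o)@b)
for y in(-.045,-.015,.015,.045):
    m=(abs(Y-y)<.008)&(abs(X)<.034)&(Z>.05)&(Z<.2); print(y,m.sum(),np.nanmedian(Z[m]) if m.any() else None)
i=c['frame'][120:260,240:400]; j=t['frame'][120:300,150:350]
cv2.imwrite('pics/'+sys.argv[1],np.hstack([cv2.resize(i,(400,350)),cv2.resize(j,(390,350))])[:,:,::-1])
E
python3 look.py crop3.png
```

```text
time_s: 10.15
tool_pos: [0.6188, 0.1207, 0.1543]
tool_rot: [-179.9, -0.2, -4.2]
force: [0.1, 1.0, 7.4]
grip_width: 0.0137
grasp_force: 30.0
tcp disp 0.00022465944601458357 0.19013835451369093
-0.045 141 0.1028047738226264
-0.015 2 0.07614328100304482
0.015 232 0.14508771442449386
0.045 219 0.1448845495795358
```

View pics/crop3.png

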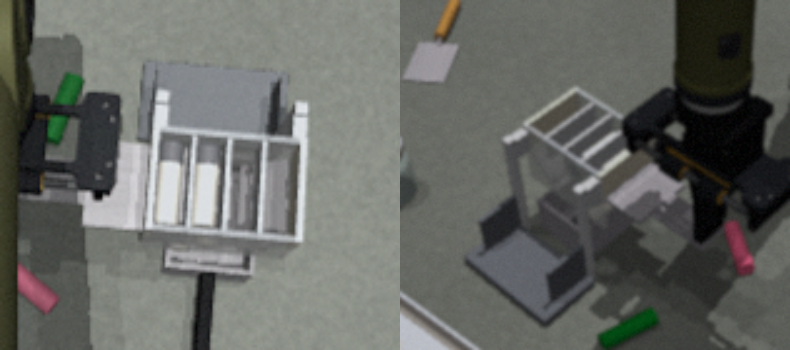

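Both far cells are empty and the two cells near the tab still hold their tubes, at z 0.145. The gate is about 60 mm open, and the bin's front rim is visible at (208,262). Now to close the gate.

```bash
python3 -m creep '{"translation": [[0,0,0],[0,0.2,0],[0,0.2,0],[0,0.2,0],[0,0.16,0]],"turn":[[0,0,0],[0,0,0],[0,0,0],[0,0,0],[0,0,0]],"grip":[0.1,0.1,0.1,0.1,0.1]}' 30
python3 -m creep '{"translation": [[0,0.03,0],[0,0,0]],"turn":[[0,0,0],[0,0,0]],"grip":[0.1,0.1]}' 30
python3 -c "
from h import *
o=env.get_obs()['tool_pos'];print(o,(o[0]-.6043)*.0752+(o[1]+.0692)*.9972)"
```

```text
time_s: 10.88
tool_pos: [0.6143, 0.0605, 0.1544]
tool_rot: [-179.7, -0.2, -4.2]
force: [2.0, 26.0, 1.8]
grip_width: 0.0138
grasp_force: 30.0
time_s: 11.12
tool_pos: [0.6143, 0.0608, 0.1543]
tool_rot: [-179.7, -0.2, -4.1]
force: [0.1, 8.0, 6.8]
grip_width: 0.0134
grasp_force: 30.0
[0.61430065 0.06075919 0.15428182] 0.13034735073119344
```

The gate is against its stop. Releasing, lifting and backing off.

```bash
python3 -m creep '{"translation": [[0,0,0],[0,0,0],[0,0,0],[0,0,-0.6],[0,0,-0.7]],"turn":[[0,0,0],[0,0,0],[0,0,0],[0,0,0],[0,0,0]],"grip":[0.4,0.4,0.4,0.4,0.4]}'
python3 -m creep '{"translation": [[0,-0.7,-0.2],[0,-0.7,0],[0,-0.7,0],[0,0,0],[0,0,0]],"turn":[[0,0,0],[0,0,0],[0,0,0],[0,0,0],[0,0,0]],"grip":[0.4,0.4,0.4,0.4,0.4]}'
python3 look.py crop4.png; python3 - <<'E'
from h import *
a=np.array([.9972,-.0752]);b=np.array([.0752,.9972]);o=np.array([.6043,-.0692])
c=cam('top');w=world(c)[165:215,250:285];p=w[(w[...,2]>.15)&(w[...,2]<.21)]
r=cv2.minAreaRect(p[:,:2].astype(np.float32));q=np.array(r[0])-o;print('tab',r[1],q@a,q@b)
for n in('scene','top'):
    c=cam(n);w=world(c);X=(w[...,:2]-o)@a;Y=(w[...,:2]-o)@b;Z=w[...,2]
    m=(abs(Y)<.036)&(abs(X)<.053)&(Z>-.01)&(Z<.052);print(n,'in bin',m.sum(),m.any() and np.c_[X[m],Y[m],Z[m],c['frame'][m].mean(1)][::max(1,m.sum()//12)].round(3))
    m=(abs(Y)<.05)&(abs(X)<.064)&(Z>.03)&(Z<.058);print('bin ext',X[m].min(),X[m].max(),Y[m].min(),Y[m].max())
E
```

```text
time_s: 11.75
tool_pos: [0.6117, 0.0554, 0.2562]
tool_rot: [179.9, 0.2, -4.3]
force: [1.4, 0.8, 0.2]
grip_width: 0.0348
grasp_force: 0.0
time_s: 12.38
tool_pos: [0.6253, 0.2226, 0.2719]
tool_rot: [179.9, 0.0, -4.3]
force: [0.3, -0.3, -0.6]
grip_width: 0.0346
grasp_force: 0.0
tcp disp -0.0005027957661020814 0.2912390272826195
-0.045 192 0.12444901557572002
-0.015 208 0.12437606282839335
0.015 229 0.1450885994324445
0.045 225 0.14524439357167226
tab (0.013898272998631, 0.04023847356438637) 0.00015582261390691292 0.13005218457830428
scene in bin 114 [[-4.50000e-02 -8.00000e-03  5.00000e-03  7.56670e+01]
 [-3.70000e-02 -8.00000e-03  3.00000e-03  1.17333e+02]
 [-3.70000e-02 -5.00000e-03  2.00000e-03  1.28000e+02]
 [-3.50000e-02 -3.00000e-03  1.00000e-03  1.22333e+02]
 [ 1.70000e-02 -2.80000e-02  2.20000e-02  6.93330e+01]
 [ 2.30000e-02 -2.80000e-02  2.40000e-02  3.90000e+01]
 [ 3.30000e-02 -3.20000e-02  2.60000e-02  3.86670e+01]
 [-1.90000e-02  3.00000e-03  8.00000e-03  6.80000e+01]
 [ 2.40000e-02 -2.10000e-02  2.20000e-02  4.60000e+01]
 [ 2.60000e-02 -1.80000e-02  2.30000e-02  4.06670e+0
[... 382 characters left out ...]
+02]
 [-3.80000e-02  2.40000e-02  4.00000e-03  1.74333e+02]
 [-3.60000e-02 -6.00000e-03  5.00000e-03  1.81667e+02]
 [-3.50000e-02 -3.50000e-02  1.50000e-02  1.36000e+02]
 [-3.90000e-02  4.00000e-03  6.00000e-03  1.76667e+02]
 [-3.70000e-02 -2.60000e-02  7.00000e-03  1.74667e+02]
 [-4.20000e-02  1.30000e-02  2.00000e-03  1.08667e+02]
 [-3.90000e-02 -1.70000e-02  1.00000e-03  1.66000e+02]
 [-4.50000e-02  1.80000e-02  2.00000e-03  1.58667e+02]
 [-4.30000e-02 -1.10000e-02  6.00000e-03  1.13667e+02]
 [-4.60000e-02  1.00000e-03  4.00000e-03  1.63000e+02]
 [-4.30000e-02 -3.00000e-02  3.00000e-03  1.10333e+02]]
bin ext -0.06364848384735512 -0.03899329712544963 -0.0434870551557605 0.04041336816994176
```

View pics/crop4.png

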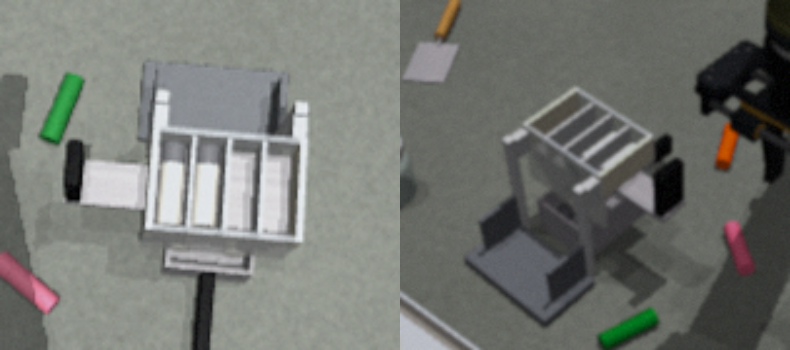

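Gate shut (tab at y = 130.05 mm), and tubes 2 and 3 are in their cells. Depth shows a tube-top surface in the bin at y ≈ −25 mm. I'll check for the second tube in an enlarged scene crop.

```bash
python3 - <<'E'
from h import *
a=np.array([.9972,-.0752]);b=np.array([.0752,.9972]);o=np.array([.6043,-.0692])
c=cam('scene');w=world(c);X=(w[...,:2]-o)@a;Y=(w[...,:2]-o)@b;Z=w[...,2]
m=(abs(Y)<.05)&(abs(X)<.062)&(Z>-.01)&(Z<.072)
for v in range(205,250,2):
    us=[u for u in range(205,285,2) if m[v,u]]
    if us: print(v,' '.join(f"{u}:{X[v,u]*1000:.0f},{Y[v,u]*1000:.0f},{Z[v,u]*1000:.0f}" for u in us))
f=c['frame'][195:255,205:285]; f=np.clip(f.astype(float)*2,0,255).astype(np.uint8)
cv2.imwrite('pics/zoom.png',cv2.resize(f,(800,600),interpolation=cv2.INTER_CUBIC)[:,:,::-1])
E
```

```text
219 225:40,-43,53 227:36,-41,51 229:44,-22,72
221 223:48,-42,53 225:44,-39,52 227:36,-42,43 229:32,-39,43 231:26,-38,38 259:-41,-8,5 261:-44,-4,4 263:-48,-0,4
223 221:57,-39,55 223:52,-37,53 225:46,-38,47 227:39,-39,41 229:31,-41,33 231:29,-36,34 233:18,-42,21 257:-32,-7,5 259:-37,-4,3 261:-39,1,5 263:-10,39,57 265:-15,42,56 267:-22,41,49
225 221:55,-43,43 223:58,-30,56 225:54,-28,54 227:40,-39,34 229:33,-39,28 231:28,-38,25 233:23,-36,22 235:22,-29,26 237:18,-27,25 257:-30,-5,-0 259:-30,3,7 261:-3,40,57 263:-9,40,52 265:-14,43,50 267:-23,40,40 269:-28,42,36
227 221:57,-41,40 223:56,-35,43 225:55,-28,48 227:55,-20,53 229:33,-41,19 231:33,-33,25 233:30,-28,26 235:27,-24,26 237:23,-21,26 239:16,-22,19 257:-23,2,3 259:3,39,54 261:-2,41,51 263:-9,40,44 265:-14,42,41 267:-21,42,35 269:-29,40,27 271:-35,42,23 273:-42,42,18
229 221:57,-43,30 223:57,-35,36 225:55,-29,39 227:55,-21,45 229:56,-11,54 231:55,-6,57 233:32,-27,21 235:32,-19,27 237:25,-19,21 239:21,-17,19 257:11,39,53 259:5,41,50 261:-2,40,43 263:-7,42,40 265:-15,40,32 267:-21,41,27 269:-25,45,27 271:-34,42,17 273:-42,42,10 275:-48
[... 1352 characters left out ...]
58,8,26 237:58,15,31 239:57,23,36 241:56,29,40 249:40,39,34 251:34,40,29 253:27,39,22 255:21,40,17 257:15,40,12 259:9,41,7 261:2,41,1 263:-1,45,2 265:-5,48,-0
243 229:58,-17,-3 231:58,-9,4 233:57,-2,8 235:56,5,13 237:56,13,20 239:58,23,29 241:58,30,35 249:41,40,28 251:36,41,24 253:30,42,19 255:22,41,11 257:15,40,5 259:12,44,4 263:4,49,2 265:-3,50,-5
245 231:62,-6,2 233:57,-3,0 235:56,4,5 237:58,13,14 239:56,18,16 241:59,30,28 249:44,43,25 251:37,41,17 253:29,40,8 255:23,41,4 257:17,41,-2 259:13,44,-2 261:10,49,-1
247 235:60,7,2 237:58,13,6 239:58,21,13 249:43,41,15 251:34,37,4 253:30,40,2 255:25,43,-0 257:24,48,3 259:18,49,-2
249 235:62,8,-2 249:44,41,8 251:36,38,-2 253:32,42,-3 255:29,46,-1
```

View pics/zoom.png

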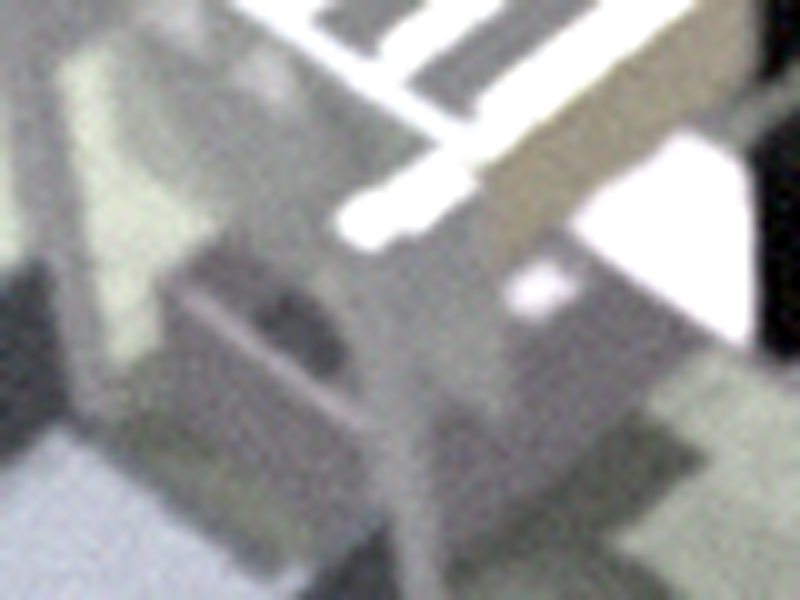

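```bash
python3 -c "
from cell import env
print(env.sign_off())"
```

```text
the job is handed in; nothing more can be done
None
```

I handed the job in with the bin centred under the chute, handle to the front, the gate shut, and the two tubes nearest the tab still in their cells; one dropped tube shows in the bin by depth, the other is out of the cameras' view and only inferred to be there, and no verdict was returned.

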